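# Clamp the baking tray for scraping with a ratchet knob

### The job

Clamp the steel baking tray to the counter so it can be scraped: slide it gently along the counter until its flat open edge is fully home and square against the metal stop in the blue clamp's mouth, then turn the clamp's black ratchet knob clockwise (seen from above) until it bites on the tray and the knob slips and clicks. One click is right and a second does no harm, but stop before a third; then let go, leaving the tray held tight and the other things where they stand.

Things in the scene. Friction and masses are not known exactly. Their poses are not given: they have to be found in the camera images.
- clamp: Blue hold-down clamp fixed to the counter. Origin on the counter under the screw axis, z up; its mouth opens to its -x, so the tray goes in along its +x. An arm 46 mm wide (y) spans x -22 to 78 mm at heights 40 to 55 mm, on a post 70 mm wide at x 35 to 80 mm. Collar and knob sit on top of the arm, on the screw axis.
- mouth (a point): Fixed point of the clamp on the screw axis, 3 mm above the counter, where the black rubber foot (26 mm across) bites on the tray's floor. The foot sinks 6 mm per rad of clockwise collar turn, from a start 2 to 10 mm above that floor (which is not told): 0.4 to 1.6 rad of free turning, then 0.2 to 0.4 rad as it bites.
- stop: Bare aluminium stop bar, part of the clamp, same origin and axes as the clamp: its face looks to the clamp's -x at x = 18 mm, 100 mm wide (y +-50 mm), 14 mm high. Fragile mounting: more than 25 N from the tray is too much.
- tray: Loose steel baking tray, 145 (x) by 230 mm (y), 0.35 to 0.6 kg. Origin: centre of its underside. Floor 3 mm thick. Near rim at x -72.5 to -62.5 mm, 22 mm high (pinch it from above, or push it); side rims 6 mm thick, 16 mm high; the edge at x +72.5 mm is open. It starts 25 to 60 mm short of the stop, up to 0.12 rad askew and 22 mm to the side; where it ends sideways does not matter.
- tray_edge (a point): Middle of the tray's flat open edge, 72.5 mm along the tray's +x, at half the floor's thickness.
- collar: Aluminium collar, 64 mm across, heights 55 to 69 mm, a red mark at its +x side; origin on the screw axis at 55 mm height. Turns with the screw (stiff: 0.24 N m, and it stays where it is left); clockwise from above lowers the foot. Its end stop lies beyond where the foot bites, and is met only with no tray under the foot.
- knob: Black ratchet knob on the collar; origin on the screw axis at 70 mm height, z up. A disc 48 mm across (heights 70 to 78 mm) carries a grip bar 44 mm long (along the knob's x), 13 mm thick (y), at heights 78 to 104 mm, a white line on its +x half. At the start the white line points to the collar's red mark; the knob carries the collar along until its set torque.
- knob_grip (a point): Centre of the grip bar, 91 mm high. Free turning takes 0.24 N m (at rest between small steps the wrist shows nearly none). As the foot bites it rises to a set 0.45 N m (0.3 or more at rest), then the knob slips and clicks every 30 degrees: the moment falls to nearly none over a tooth and rises again in the next notch, 0.52 rad on. One click = white line 30 deg clockwise of the red mark.
- knob_tip (a point): Point on the knob's white-line end, 20 mm along the knob's +x from its axis, at 91 mm height.
- spatula: Red hard silicone spatula lying on the counter behind and left of the clamp; leave alone.
- trivet: Round black plastic trivet, 160 mm across, 10 mm high, right of the tray; leave alone.
- ramekin: Clear glass ramekin, 84 mm across, 45 mm high, on the trivet; leave alone.
- plate: White ceramic side plate, 160 mm across, left of the tray; leave alone.
- mug: Blue mug, 80 mm across, 92 mm high, behind the clamp; leave alone.
- shaker: Glass shaker with metal cap, 42 mm across, 85 mm high, right of and behind the clamp; leave alone.

How it is judged:
By the outcome, as a careful person would: the job done as asked, in the order asked, and still so for the second after the job is handed in, with the robot touching nothing.
It also fails if it takes over 72 s, if anything falls off the work surface, if the arm or the gripper's body presses on something with over 40 N, if the wrist force passes 120 N, or if a joint passes its speed limit or range.

### The arm

A 6-joint arm with a two-finger parallel gripper is mounted at the origin on the work surface. World frame = base frame: x ahead of the robot, y to its left, z up, the work surface at z = 0. Lengths are in mm, angles in rad, forces in N, time in s.
With the tool pointing down it reaches from about 350 to 775 mm from the base axis. Payload 7.3 kg.
Tool frame: the origin (TCP) lies at the centre of the arm's flange, where the gripper is bolted on; the fingertips stand 178 mm ahead of it and the grasp point (between the pads) lies 159 mm ahead of it (bot.tip_extent is the distance from the TCP to the fingertips, in mm); z points along the fingers, y is the line along which they close (so a half turn about z gives the same grasp; the last joint's range is limited). The gripper opens to 92 mm and grips with 3 to 60 N. Pads are 19 mm wide; open, the fingers measure 130 mm over their backs; the gripper's body (75 mm by 190 mm) begins 47 mm behind the grasp point.
Start: joints at [-1.326, 0.342, 1.524, -0, 1.275, -0.146], TCP at [200.007, -485.412, 404.741] pointing down, gripper open.
Joint ranges: [-2.53, 2.53], [-0.77, 2.02], [0.04, 2.7], [-1, 4.14], [0.28, 2.66], [-3.11, 3.11]. Speed limits (rad/s): [2.57, 2.57, 3.14, 3.14, 3.14, 3.14].

### API

Orientations are given as a rotation vector (axis times angle).
In Python, from station import bot gives the robot as it stands.
- The arm moves only by the shell command python3 jog.py 'ROWS'. ROWS is a JSON list of rows, 1 to 8 of them, each of 5 numbers: the finger opening in mm, then dx, dy, dz in parts of the range, where 1.0 means 1000 mm, then a turn about the tool's z in normalised numbers (1 is pi rad); each row is the pose to reach, as a shift and turn from the pose commanded when the command began, along the tool's axes at that moment; what a row does not reach only later rows make up. A row lasts 1/10 s, in which the tool goes at most 50 mm and 0.15 rad, less where a joint would pass 70% of its speed; a pose out of reach is approached as far as the arm can. The fingers move at their own pace and stop on an object; the grip force is fixed at half the most. Time passes only in rows, so rows that do not move let the fingers close. It prints the time, the measured TCP pose, the force, the opening and the grip force at its end. No shift or turn number may pass 1 either way. Input that does not fit is refused with a message, and nothing moves.
- bot.observe(): the state, without advancing time (a new reading comes with each control period).
- bot.snapshot(name): name is "scene" or "top"; returns a dict with "img" (420x560x3 uint8, red, green, blue), "intrinsics" (3x3 intrinsics, pixels), "dist" ([k1, k2, p1, p2, k3] as OpenCV has them; the pictures are not rectified), "extrinsics" (4x4, takes a point from camera to world coordinates). Camera axes: x right, y down, z forward; pixel columns grow to the right and rows downward; lengths in mm; the calibration is good to about 2 mm. A picture is of the moment at which its call begins. There is no depth.
- bot.hand_in(): hands the job in; it is judged then, once.
The state is a dict: "clock": time; "joint_positions": joint angles; "qvel": joint speeds; "joint_torque": joint torques, N m; "ee_pos": TCP position; "tool_rot": TCP orientation; "ft_force": force on the tool from outside, world axes, zero at the start; "torque": the same for the moment, N m; "finger_gap": finger opening in mm; "grasp_force": force on a finger pad.
Only numpy, scipy, OpenCV 4.12 (cv2) and the standard library are available. Lean on these libraries where they do the work, as an engineer would, in place of code of your own. Each camera call takes 0.05 s, during which the arm holds its last target. There are 200 camera calls.

## Working session

There is one attempt and no reset: what is moved stays moved. The work goes in short steps, Python scripts to look and compute and a shell command to move; the robot and the scene stay as the last step left them, time stands still between calls to the robot, and variables do not carry over. Pictures are saved under pics/ and viewed, at most 10 in all, crops included, and the job is handed in when it is done.

```bash
ls; mkdir -p pics; python3 - <<'E'
from station import bot
import cv2,numpy as np
o=bot.observe();print(o)
for n in("scene","top"):
    s=bot.snapshot(n);cv2.imwrite(f"pics/{n}0.png",s["img"][:,:,::-1]);np.savez(f"pics/{n}0.npz",**s)
    print(n,s["intrinsics"],s["dist"],s["extrinsics"])
E
```

```text
jog.py
pics
station.py
{'clock': 0.0, 'joint_positions': array([-1.32599754e+00,  3.42729515e-01,  1.52503521e+00,  1.98552677e-06,
        1.27534888e+00, -1.45999627e-01]), 'qvel': array([-0.00064791, -0.00115965, -0.00086143, -0.00261178, -0.00030436,
       -0.00039186]), 'joint_torque': array([-7.85190005e-04, -4.31247568e+01, -2.44218707e+01,  7.16704270e-02,
        5.58520365e-02, -1.41845526e-04]), 'ee_pos': array([ 199.97509185, -485.27913071,  404.03486257]), 'tool_rot': array([-3.08031879e+00, -6.09669991e-01,  1.14938089e-04]), 'ft_force': array([-0.1582326 , -0.29694152, -0.48778672]), 'torque': array([-0.01376757,  0.03533014,  0.04329772]), 'grasp_force': 0.0, 'finger_gap': 91.77513798595227}
scene [[403.58190963   0.         279.47425884]
 [  0.         403.58190963 208.93734154]
 [  0.           0.           1.        ]] [-0.01505463  0.          0.          0.          0.        ] [[ 8.43933956e-01  3.16381770e-01 -4.33218252e-01  1.12330253e+03]
 [ 5.36063972e-01 -4.66858218e-01  7.03334076e-01 -6.85082568e+02]
 [ 2.02705783e-02 -8.25800206e-01 -5.63598371e-01  6.78890677e+02]
 [ 0.00000000e+00  0.00000000e+00  0.00000000e+00  1.00000000e+00]]
top [[410.52176414   0.         279.14144689]
 [  0.         410.52176414 211.39555044]
 [  0.           0.           1.        ]] [-0.12777811  0.          0.          0.          0.        ] [[-2.52480227e-02 -9.89669169e-01  1.41129278e-01  5.58178619e+02]
 [-9.99312071e-01  2.88221083e-02  2.33381633e-02  9.46093637e+00]
 [-2.71647041e-02 -1.40442949e-01 -9.89716049e-01  8.95825882e+02]
 [ 0.00000000e+00  0.00000000e+00  0.00000000e+00  1.00000000e+00]]
```

View pics/top0.png

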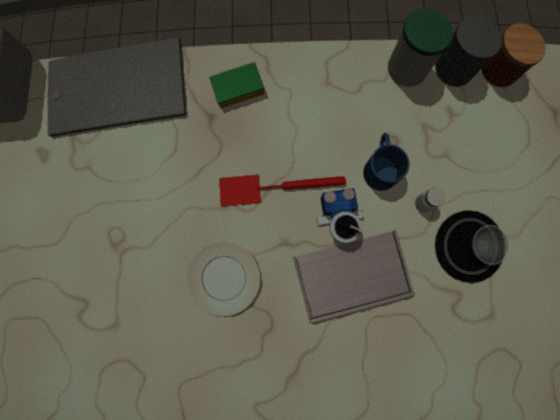

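View pics/scene0.png

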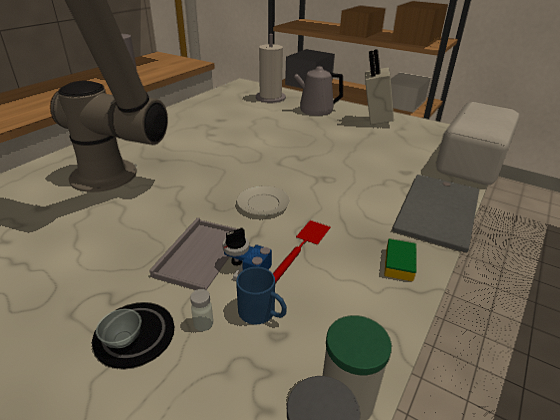

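Top view: knob near (345,225), stop bar (318,221)–(363,217), tray corners around (295,255), (395,233), (412,297), (311,321). Scene view: knob at (236,240), tray to its left. I'll enlarge both.

```bash
cat > h.py <<'E'
import numpy as np,cv2
from station import bot
def load(n): return dict(np.load(f"pics/{n}.npz"))
def snap(n,name):
    s=bot.snapshot(n);np.savez(f"pics/{name}.npz",**s);return s
def ray(s,uv):
    p=cv2.undistortPoints(np.array([[uv]],float),s["intrinsics"],s["dist"])[0,0]
    E=s["extrinsics"];return E[:3,3],E[:3,:3]@np.array([p[0],p[1],1.])
def plane(s,uv,z):
    c,d=ray(s,uv);return c+d*(z-c[2])/d[2]
def tri(s1,u1,s2,u2):
    c1,d1=ray(s1,u1);c2,d2=ray(s2,u2)
    t=np.linalg.lstsq(np.c_[d1,-d2],c2-c1,rcond=None)[0]
    a,b=c1+d1*t[0],c2+d2*t[1];return (a+b)/2,np.linalg.norm(a-b)
def proj(s,P):
    E=np.linalg.inv(s["extrinsics"]);return cv2.projectPoints(np.array([P],float),cv2.Rodrigues(E[:3,:3])[0],E[:3,3],s["intrinsics"],s["dist"])[0].ravel()
def crop(s,x0,y0,w,h,k,name):
    im=s["img"][y0:y0+h,x0:x0+w,::-1];im=cv2.convertScaleAbs(im,alpha=1.6)
    cv2.imwrite(f"pics/{name}.png",cv2.resize(im,None,fx=k,fy=k,interpolation=cv2.INTER_CUBIC))
E
python3 -c "
from h import *
crop(load('top0'),285,180,133,148,4,'tc0');crop(load('scene0'),145,205,140,100,5,'sc0')"
```

```text
(no output)
```

View pics/tc0.png

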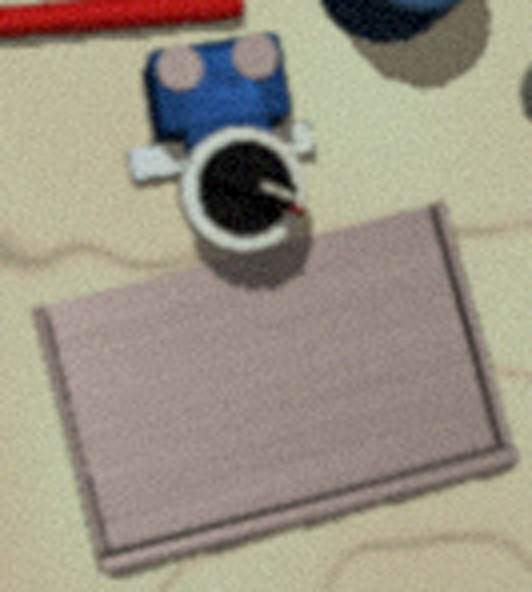

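View pics/sc0.png

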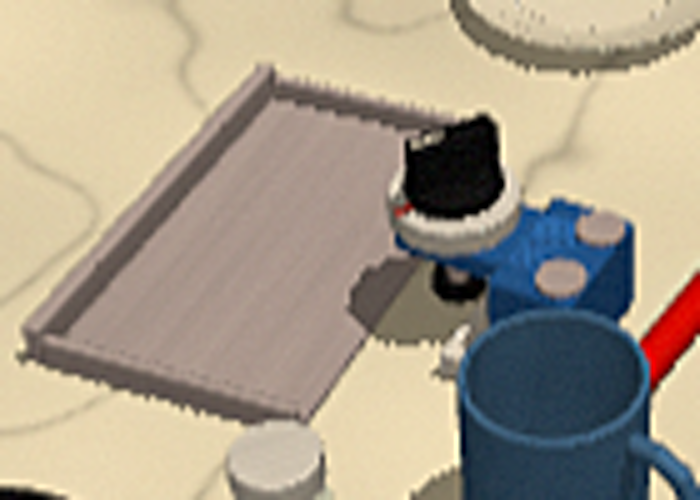

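Top crop: tray corners (crop px) (40,310), (440,203), (515,455), (105,570); collar centre (241,188), white line/red mark towards (297,205); stop bar front edge (135,180)–(315,152). Scene crop: tray near corners (265,70), (28,330), open right corner (303,415), knob bar top (405–495,115–145). Foot is clear of the counter at (460,285).

```bash
python3 - <<'E'
from h import *
t=load('top0');s=load('scene0')
T=lambda x,y:((x+.5)/4+285-.5,(y+.5)/4+180-.5)
S=lambda x,y:((x+.5)/5+145-.5,(y+.5)/5+205-.5)
np.set_printoptions(precision=1,suppress=True)
# tray mask & corners
def big(m,k=3):
    m=cv2.morphologyEx(m.astype(np.uint8),cv2.MORPH_OPEN,np.ones((k,k)))
    c,_=cv2.findContours(m,0,2);return max(c,key=cv2.contourArea)
lab=cv2.cvtColor(t["img"],cv2.COLOR_RGB2LAB).astype(int)
roi=np.zeros(lab.shape[:2],bool);roi[225:335,285:425]=1
c=big((lab[:,:,2]<134)&(lab[:,:,0]>60)&roi)
print("tray area",cv2.contourArea(c),cv2.approxPolyDP(c,6,True).reshape(-1,2).tolist())
for n,p,z in(("openL",(38,310),16),("openR",(441,203),16),("nearR",(517,455),22),("nearL",(107,573),22)):print(n,plane(t,T(*p),z))
for n,a,b in(("nearL",(106,567),(265,68)),("nearR",(515,455),(27,332)),("openR",(441,205),(303,412))):print("tri",n,*tri(t,T(*a),s,S(*b)))
# black knob
ks={}
for n,v,r in(("t",t,(215,245,325,365)),("s",s,(225,250,222,250))):
    g=v["img"].max(2);roi=np.zeros(g.shape,bool);roi[r[0]:r[1],r[2]:r[3]]=1
    k=big((g<45)&roi);(u,w),rad=cv2.minEnclosingCircle(k);print(n,"knob",u,w,rad,cv2.boundingRect(k))
    M=cv2.moments(k);ks[n]=(M["m10"]/M["m00"],M["m01"]/M["m00"])
print("knob tri",*tri(t,ks["t"],s,ks["s"]),"plane85",plane(t,ks["t"],85))
print("collar@62 top",plane(t,T(241,188),69))
print("tip",plane(t,T(264,184),104),plane(t,T(297,206),104),"red",plane(t,T(301,209),69))
for p in((132,150),(135,181),(183,176),(297,157),(315,152),(312,122)):print("stop",plane(t,T(*p),14))
for p in((180,68),(257,57)):print("bolt",plane(t,T(*p),57))
print("bolt tri",*tri(t,T(180,68),s,S(601,228)),*tri(t,T(257,57),s,S(561,278)))
E
```

```text
tray area 6582.5 [[392, 232], [370, 244], [363, 239], [351, 255], [332, 247], [294, 257], [309, 316], [321, 316], [310, 321], [413, 295], [405, 292]]
openL [584.2   0.7  16. ]
openR [ 635.  -218.4   16. ]
nearR [ 499.6 -250.2   22. ]
nearL [445.9 -31.3  22. ]
tri nearL [450.1 -29.7  19.3] 3.8408272968567974
tri nearR [ 500.  -249.9   17.1] 2.0171987313862476
tri openR [ 637.1 -216.5   13.1] 7.808849986770585
t knob 346.5 226.5 11.85336971282959 (335, 216, 23, 23)
s knob 235.5 237.5 11.510964393615723 (226, 228, 20, 21)
knob tri [ 641.7 -101.5   78. ] 4.269708812978243 plane85 [ 639.3 -101.9   85. ]
collar@62 top [ 641.1 -103.2   69. ]
tip [ 639.2 -109.7  104. ] [ 628.  -125.2  104. ] red [ 629.5 -133.1   69. ]
stop [669.  -52.7  14. ]
stop [652.1 -53.6  14. ]
stop [654.1 -79.7  14. ]
stop [ 662.6 -141.9   14. ]
stop [ 665.  -151.8   14. ]
stop [ 681.4 -151.    14. ]
bolt [705.7 -76.2  57. ]
bolt [ 710.3 -116.4   57. ]
bolt tri [707.4 -75.2  55.6] 3.6314111533702875 [ 712.1 -115.4   56. ] 4.010984270696952
```

Units first: shifts go in shares of 1000 mm and turns go in shares of pi rad. So 342 mm is 0.342, -221 mm is -0.221, 0.157 rad is 0.05.

```bash
python3 jog.py '[[92, 0.043, -0.028, 0.012, 0.0095], [92, 0.086, -0.055, 0.025, 0.0191], [92, 0.129, -0.083, 0.038, 0.0286], [92, 0.171, -0.111, 0.05, 0.0382], [92, 0.214, -0.138, 0.065, 0.05], [92, 0.257, -0.166, 0.08, 0.05], [92, 0.3, -0.194, 0.095, 0.05], [92, 0.342, -0.221, 0.11, 0.05]]'; python3 jog.py '[[92, 0, 0, 0, 0], [92, 0, 0, 0, 0]]'
```

```text
clock: 0.9
ee_pos: [420.7, -166.2, 300.4]
tool_rot: [3.12, 0.366, 0.0]
ft_force: [0.9, -0.6, 0.1]
finger_gap: 91.4
grasp_force: 0.0
clock: 1.1
ee_pos: [420.4, -167.0, 300.5]
tool_rot: [-3.119, -0.372, 0.002]
ft_force: [1.0, -1.1, 0.4]
finger_gap: 92.0
grasp_force: 0.0
```

Scaled: 114 mm is 0.114, 105 mm is 0.105.

```bash
python3 jog.py '[[92, 0.003, -0.005, 0.04, 0], [92, 0.006, -0.01, 0.08, 0], [92, 0.01, -0.014, 0.105, 0], [92, 0.01, -0.014, 0.114, 0], [92, 0.01, -0.014, 0.114, 0]]'; python3 - <<'E'
from h import *
t=snap('top','top1');crop(t,285,180,133,148,4,'tc1')
o=bot.observe();print(o["ee_pos"],o["tool_rot"],o["ft_force"],o["joint_positions"])
E
```

```text
clock: 1.6
ee_pos: [426.1, -153.2, 186.5]
tool_rot: [-3.12, -0.364, 0.002]
ft_force: [-0.4, 0.6, 0.4]
finger_gap: 91.8
grasp_force: 0.0
[ 426.48916195 -153.26311561  187.44921821] [3.12004093e+00 3.64032773e-01 3.28471469e-04] [ 0.31154438 -0.30984716 -0.03247778] [-5.14320603e-01  5.31289861e-01  1.96791682e+00 -3.15629320e-04
  6.41989146e-01  8.24427516e-01]
```

View pics/tc1.png

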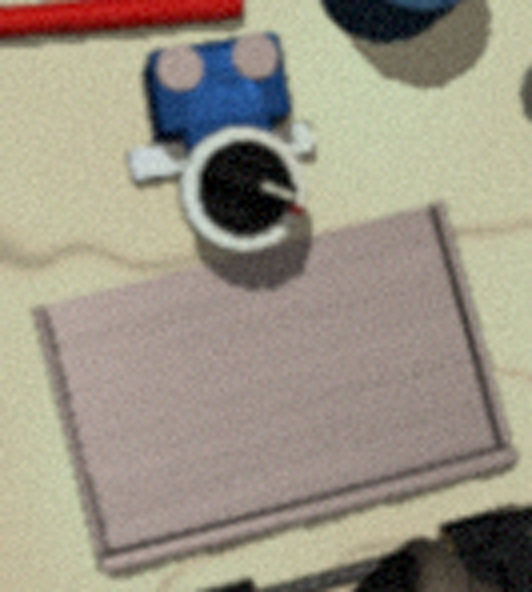

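Scaled: 42 mm is 0.042, 39 mm is 0.039.

```bash
python3 jog.py '[[92, 0.01, 0, 0, 0], [92, 0.02, 0, 0, 0], [92, 0.027, 0, 0, 0], [92, 0.03, 0, 0, 0], [92, 0.033, 0, 0, 0], [92, 0.036, 0, 0, 0], [92, 0.039, 0, 0, 0], [92, 0.042, 0, 0, 0]]'; python3 jog.py '[[92, 0.003, 0, 0, 0.0048], [92, 0.006, 0.0005, 0, 0.0095], [92, 0.009, 0.001, 0, 0.0143], [92, 0.012, 0.0013, 0, 0.0191], [92, 0.015, 0.0016, 0, 0.0239], [92, 0.018, 0.002, 0, 0.0286], [92, 0.021, 0.0023, 0, 0.0318], [92, 0.024, 0.0026, 0, 0.035]]';python3 - <<'E'
from h import *
t=snap('top','top2');crop(t,285,180,133,148,4,'tc2')
o=bot.observe();print(o["ee_pos"],o["tool_rot"],o["ft_force"],o["torque"])
E
```

```text
clock: 2.45
ee_pos: [466.5, -142.3, 186.9]
tool_rot: [-3.119, -0.367, 0.006]
ft_force: [-7.9, -2.1, 5.7]
finger_gap: 91.8
grasp_force: 3.6
clock: 3.25
ee_pos: [490.1, -138.7, 186.6]
tool_rot: [-3.133, -0.195, 0.008]
ft_force: [-6.4, 0.9, 4.9]
finger_gap: 92.0
grasp_force: 3.0
[ 490.71451972 -138.78162898  186.61408143] [-3.13396994 -0.19407181  0.00548567] [-2.21491013  0.3746004  -0.07529107] [0.29213105 0.52309445 0.15865859]
```

View pics/tc2.png

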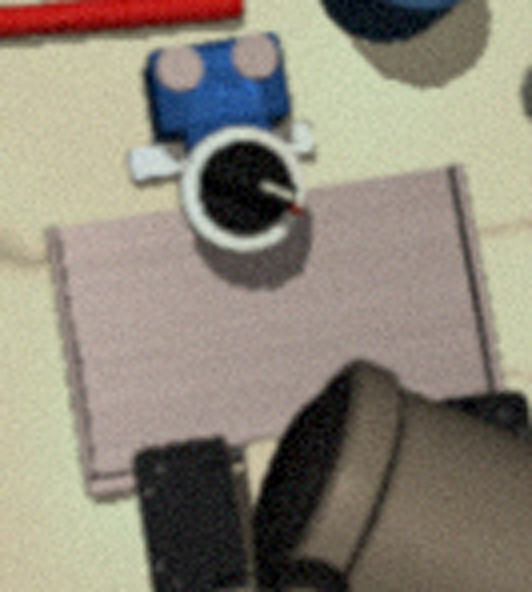

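Tray is nearly square with the stop (edge (50,228)–(460,167) vs stop (135,181)–(315,152)), about 18 mm short.

Scaled: 13 mm is 0.013, 12 mm is 0.012.

```bash
python3 jog.py '[[92, 0.002, 0, 0, 0], [92, 0.004, 0, 0, 0], [92, 0.006, 0, 0, 0], [92, 0.008, 0, 0, 0], [92, 0.01, 0, 0, 0], [92, 0.011, 0, 0, 0], [92, 0.012, 0, 0, 0], [92, 0.013, 0, 0, 0]]'|head -4; python3 jog.py '[[92, 0.0005, 0, 0, 0], [92, 0.001, 0, 0, 0]]'|head -4;python3 jog.py '[[92, 0.0005, 0, 0, 0], [92, 0.001, 0, 0, 0]]'|head -4;
```

```text
clock: 4.1
ee_pos: [504.3, -137.8, 186.9]
tool_rot: [3.135, 0.194, -0.0]
ft_force: [-2.7, 0.4, -2.5]
clock: 4.3
ee_pos: [505.3, -137.6, 187.0]
tool_rot: [3.135, 0.194, 0.0]
ft_force: [-2.4, -0.5, -0.9]
clock: 4.5
ee_pos: [506.3, -137.5, 187.0]
tool_rot: [3.136, 0.194, 0.0]
ft_force: [-1.8, 1.3, -1.3]
```

Scaled: 1 mm is 0.001, 0.5 mm is 0.0005.

```bash
for i in 1 ; do python3 jog.py '[[92, 0.0005, 0, 0, 0], [92, 0.001, 0, 0, 0]]'|grep -E "ee|force";python3 jog.py '[[92, 0.0005, 0, 0, 0], [92, 0.001, 0, 0, 0]]'|grep -E "ee|ft"; python3 - <<'E'
from h import *
t=snap('top','top3');crop(t,285,180,133,100,4,'tc3')
E
done
```

```text
ee_pos: [507.2, -137.4, 187.0]
ft_force: [-4.9, -0.3, 0.0]
grasp_force: 2.2
ee_pos: [507.6, -137.4, 187.0]
ft_force: [-7.9, -3.1, 1.8]
```

View pics/tc3.png

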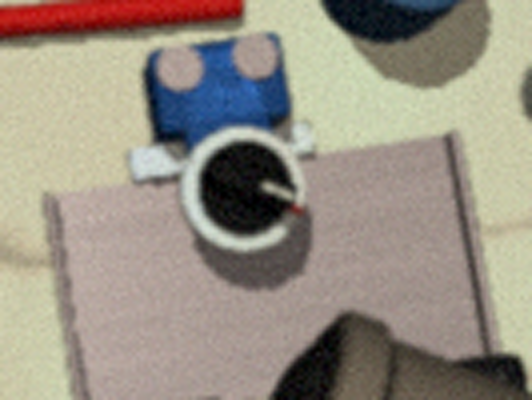

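Tray edge line (45,195)–(455,133) now lies on the stop's front (x=135 → y≈181). Push a little more, then seat each side in turn.

Scaled: 0.3 mm is 0.0003.

```bash
cat > o.py <<'E'
from station import bot
o=bot.observe();print(o["clock"].__round__(2),o["ee_pos"].round(2),o["ft_force"].round(1),o["torque"].round(2))
E
python3 o.py; python3 jog.py '[[92, 0.0003, 0, 0, 0], [92, 0.0003, 0, 0, 0], [92, 0.0003, 0, 0, 0]]'>/dev/null;python3 o.py; python3 jog.py '[[92, 0, 0, 0, 0.0032], [92, 0, 0, 0, 0.0032], [92, 0, 0, 0, 0.0032]]'>/dev/null;python3 o.py
```

```text
4.95 [ 507.62 -137.36  186.97] [-6.4 -1.1  1.4] [-0.44  1.09 -0.07]
5.25 [ 507.69 -137.39  186.99] [-8.6 -1.4  1.6] [-0.58  1.23 -0.05]
5.55 [ 507.48 -137.32  186.95] [-8.3 -2.9  3.4] [-0.21  1.47  0.45]
```

Scaled: -0.02 rad is -0.0064.

```bash
 python3 jog.py '[[92, 0, 0, 0, -0.0032], [92, 0, 0, 0, -0.0064], [92, 0, 0, 0, -0.0064]]'>/dev/null;python3 o.py;python3 jog.py '[[92, 0, 0, 0, 0.0032], [92, 0, 0, 0, 0.0032]]'>/dev/null;python3 o.py
```

```text
5.85 [ 507.47 -137.55  186.97] [-9.6 -3.   2.7] [-0.73  1.45 -0.59]
6.05 [ 507.75 -137.43  187.01] [-6.8 -2.3  2.5] [-0.37  1.27  0.22]
```

Both sides respond symmetrically (moment ±0.5, no movement): tray is seated square. Back off, rise, and work out the knob.

Scaled: -135 mm is -0.135, -100 mm is -0.1.

```bash
python3 jog.py '[[92, -0.005, 0, 0, 0], [92, -0.015, 0, 0, 0], [92, -0.02, 0, 0, 0], [92, -0.02, 0, -0.05, 0], [92, -0.02, 0, -0.1, 0], [92, -0.02, 0, -0.135, 0], [92, -0.02, 0, -0.135, 0]]'|head -4; python3 - <<'E'
from h import *
t=snap('top','top4')
for z in(69,78,104):
    p=proj(t,(641.3,-102.3,z));print(z,p,((p+.5-[285,180])*4-.5).round(1))
im=t["img"][212:240,330:365].astype(int)
# white line: bright pixels within knob top radius; red pixels
r,g,b=[t["img"][:,:,i].astype(int) for i in range(3)]
yy,xx=np.mgrid[:420,:560];c=proj(t,(641.3,-102.3,104))
d=np.hypot(xx-c[0],yy-c[1])
w=(g>75)&(d<8.5);print("white",np.c_[xx[w],yy[w],g[w]].tolist())
wm=(xx[w]@g[w]/g[w].sum(),yy[w]@g[w]/g[w].sum());P=plane(t,wm,104);v=P-[641.3,-102.3,104];print(P,np.arctan2(v[1],v[0]))
m=(r-g>40)&(d<20);print("red",np.c_[xx[m],yy[m]].tolist());
if m.any():
    P=plane(t,(xx[m].mean(),yy[m].mean()),69);v=P-[641.3,-102.3,69];print(P,np.arctan2(v[1],v[0]))
print(bot.observe()["joint_positions"],bot.observe()["ee_pos"],bot.observe()["torque"],bot.observe()["ft_force"])
E
```

```text
clock: 6.75
ee_pos: [489.6, -140.2, 327.2]
tool_rot: [3.13, 0.194, 0.016]
ft_force: [-0.7, -0.3, 0.3]
69 [344.42891568 226.54390776] [239.2 187.7]
78 [345.0139972  226.07628923] [241.6 185.8]
104 [346.77738534 224.66657081] [248.6 180.2]
white [[351, 226, 92], [352, 226, 96], [353, 226, 82], [352, 227, 92], [353, 227, 100], [354, 227, 86]]
[ 637.38784816 -113.20752136  104.        ] -1.915170033091666
red []
[-4.29454295e-01  3.92004102e-01  1.68939544e+00  1.50161474e-04
  1.05357766e+00  1.01753258e+00] [ 488.93659716 -139.86308504  324.54358988] [ 0.05048147 -0.00318743  0.03446055] [-0.00715779 -0.33758696 -1.51299695]
```

Scaled: 156 mm is 0.156, -18.5 mm is -0.0185, -1.046 rad is -0.333.

```bash
python3 jog.py '[[92, 0.02, -0.003, 0, -0.0477], [92, 0.04, -0.006, 0, -0.0955], [92, 0.065, -0.009, 0, -0.1432], [92, 0.09, -0.012, 0, -0.191], [92, 0.115, -0.015, 0, -0.2387], [92, 0.14, -0.017, 0, -0.2865], [92, 0.156, -0.0185, 0, -0.333], [92, 0.156, -0.0185, 0, -0.333]]'|head -4; python3 jog.py '[[92, 0, 0, 0, 0], [92, 0, 0, 0, 0]]' >/dev/null; python3 - <<'E'
from h import *
o=bot.observe();r=o["tool_rot"];R=cv2.Rodrigues(r)[0];print(o["ee_pos"],"yaw",np.arctan2(R[1,0],R[0,0]),"zaxis",R[:,2],o["joint_positions"])
d=np.array([641.3,-102.3,260])-o["ee_pos"];print("tool delta",R.T@d,o["torque"],o["ft_force"])
E
```

```text
clock: 7.6
ee_pos: [642.1, -101.5, 319.6]
tool_rot: [-2.616, -1.737, 0.002]
ft_force: [-0.1, -0.0, 0.3]
[ 640.3594995  -102.30758795  321.20638167] yaw 1.1668088388174092 zaxis [-1.76377378e-03  2.97065198e-04 -9.99998400e-01] [-2.76472510e-01  6.36708780e-01  1.26882707e+00 -2.07033063e-04
  1.23783470e+00  1.27583185e-01]
tool delta [ 0.40239343  0.96821794 61.20462719] [-0.03524818 -0.03249403 -0.00228892] [-0.04199869 -0.41582322  0.379323  ]
```

```bash
python3 jog.py '[[60, 0, 0.0005, 0.03, 0], [40, 0, 0.0005, 0.05, 0], [30, 0, 0.0005, 0.059, 0], [30, 0, 0.0005, 0.06, 0], [30, 0, 0.0005, 0.06, 0], [30, 0, 0.0005, 0.06, 0]]'; python3 - <<'E'
from h import *
s=snap('scene','s5');crop(s,165,190,140,100,5,'sc5')
E
```

```text
clock: 8.4
ee_pos: [641.9, -102.4, 263.3]
tool_rot: [2.618, 1.733, 0.002]
ft_force: [0.2, 0.6, -0.5]
finger_gap: 48.8
grasp_force: 0.0
```

View pics/sc5.png

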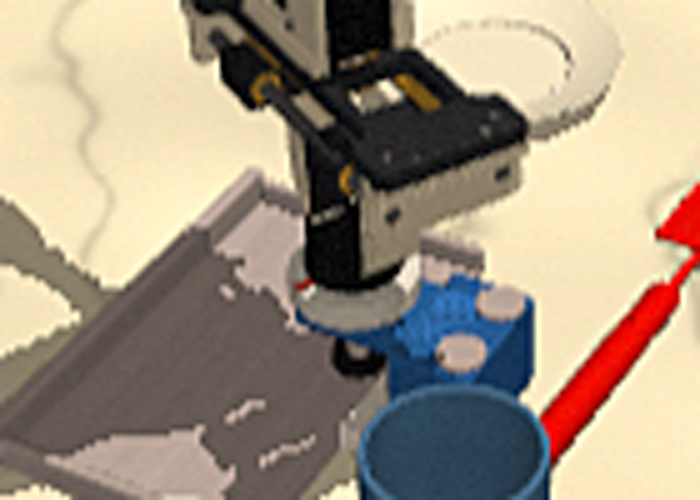

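Fingers straddle the grip bar (at (330,215) in the crop), clear of the disc. Close.

Scaled: 1 mm is 0.001.

```bash
python3 jog.py '[[20, 0, 0, 0.001, 0], [5, 0, 0, 0.001, 0], [5, 0, 0, 0.001, 0], [5, 0, 0, 0.001, 0], [5, 0, 0, 0.001, 0], [5, 0, 0, 0.001, 0], [5, 0, 0, 0.001, 0]]'; python3 o.py;python3 jog.py '[[5, 0, 0, 0, 0], [5, 0, 0, 0, 0]]'; python3 o.py
```

```text
clock: 9.15
ee_pos: [642.2, -102.5, 261.2]
tool_rot: [2.618, 1.733, 0.002]
ft_force: [5.0, -1.9, -1.2]
finger_gap: 13.0
grasp_force: 30.0
9.15 [ 642.15 -102.52  261.17] [ 5.  -1.9 -1.2] [-0.3  -0.92 -0.21]
clock: 9.35
ee_pos: [642.2, -102.5, 261.2]
tool_rot: [2.618, 1.733, 0.002]
ft_force: [4.7, -1.3, -2.1]
finger_gap: 13.1
grasp_force: 30.0
9.35 [ 642.15 -102.52  261.17] [ 4.7 -1.3 -2.1] [-0.31 -0.86 -0.22]
```

Scaled: 0.3 rad is 0.0955.

```bash
python3 jog.py '[[5, 0, 0, 0, 0.0318], [5, 0, 0, 0, 0.0637], [5, 0, 0, 0, 0.0955], [5, 0, 0, 0, 0.0955], [5, 0, 0, 0, 0.0955]]'>/dev/null; python3 o.py;python3 jog.py '[[5, 0, 0, 0, 0.0159], [5, 0, 0, 0, 0.0318], [5, 0, 0, 0, 0.0318], [5, 0, 0, 0, 0.0318]]'>/dev/null; python3 o.py;python3 jog.py '[[5, 0, 0, 0, 0.0159], [5, 0, 0, 0, 0.0318], [5, 0, 0, 0, 0.0318], [5, 0, 0, 0, 0.0318]]'>/dev/null; python3 o.py
```

```text
9.85 [ 642.38 -102.67  261.21] [ 5.5 -2.4 -2.4] [-0.46 -1.09 -0.18]
10.25 [ 642.43 -102.73  261.19] [ 7.8 -2.1 -2.8] [-0.49 -1.2   0.02]
10.65 [ 642.5  -102.78  261.22] [ 5.8 -3.2 -3.3] [-0.47 -1.25  0.01]
```

Scaled: 0.6 mm is 0.0006, 0.3 mm is 0.0003, 0.1 rad is 0.0318.

```bash
python3 jog.py '[[5, 0.0003, 0.0006, 0, 0.0159], [5, 0.0003, 0.0006, 0, 0.0318], [5, 0.0003, 0.0006, 0, 0.0318], [5, 0.0003, 0.0006, 0, 0.0318]]'>/dev/null; python3 o.py;python3 jog.py '[[5, 0, 0, 0, 0.0159], [5, 0, 0, 0, 0.0318], [5, 0, 0, 0, 0.0318], [5, 0, 0, 0, 0.0318]]'>/dev/null; python3 o.py;python3 jog.py '[[5, 0, 0, 0, 0.0159], [5, 0, 0, 0, 0.0318], [5, 0, 0, 0, 0.0318], [5, 0, 0, 0, 0.0318]]'>/dev/null; python3 o.py
```

```text
11.05 [ 642.83 -102.97  261.2 ] [ 5.2 -3.3 -3.4] [-0.44 -0.91 -0.02]
11.45 [ 642.88 -103.08  261.2 ] [ 5.9 -3.  -3.4] [-0.51 -0.96  0.03]
11.85 [ 642.91 -103.15  261.19] [ 6.  -3.1 -2.2] [-0.53 -0.99  0.05]
```

Scaled: 0.5 mm is 0.0005, 0.3 mm is 0.0003, 0.1 rad is 0.0318.

```bash
python3 jog.py '[[5, 0.0003, 0.0005, 0, 0.0159], [5, 0.0003, 0.0005, 0, 0.0318], [5, 0.0003, 0.0005, 0, 0.0318], [5, 0.0003, 0.0005, 0, 0.0318]]'>/dev/null; python3 o.py;python3 jog.py '[[5, 0, 0, 0, 0.0159], [5, 0, 0, 0, 0.0318], [5, 0, 0, 0, 0.0318], [5, 0, 0, 0, 0.0318]]'>/dev/null; python3 o.py;python3 jog.py '[[5, 0, 0, 0, 0.0159], [5, 0, 0, 0, 0.0318], [5, 0, 0, 0, 0.0318], [5, 0, 0, 0, 0.0318]]'>/dev/null; python3 o.py
```

```text
12.25 [ 643.17 -103.4   261.21] [ 4.7 -3.2 -2.4] [-0.42 -0.79  0.01]
12.65 [ 643.2  -103.45  261.19] [ 4.6 -3.8 -2.2] [-0.52 -0.79  0.22]
13.05 [ 643.2  -103.59  261.19] [ 4.1 -4.3 -2. ] [-0.62 -0.84  0.33]
```

Scaled: 0.05 rad is 0.0159.

```bash
python3 jog.py '[[5, 0, 0, 0, 0.0159], [5, 0, 0, 0, 0.0159], [5, 0, 0, 0, 0.0159]]'>/dev/null; python3 o.py;python3 jog.py '[[5, 0, 0, 0, 0.0159], [5, 0, 0, 0, 0.0159], [5, 0, 0, 0, 0.0159]]'>/dev/null; python3 o.py;python3 jog.py '[[5, 0, 0, 0, 0.0159], [5, 0, 0, 0, 0.0159], [5, 0, 0, 0, 0.0159]]'>/dev/null; python3 o.py
```

```text
13.35 [ 643.21 -103.61  261.21] [ 4.7 -4.  -2.3] [-0.69 -0.77  0.23]
13.65 [ 643.2  -103.67  261.19] [ 4.7 -4.8 -2.6] [-0.67 -0.87  0.18]
13.95 [ 643.19 -103.73  261.18] [ 5.1 -5.2 -2. ] [-0.69 -0.77  0.09]
```

Scaled: 0.05 rad is 0.0159.

```bash
python3 jog.py '[[5, 0, 0, 0, 0.0159], [5, 0, 0, 0, 0.0318], [5, 0, 0, 0, 0.0318]]'>/dev/null; python3 o.py;python3 jog.py '[[5, 0, 0, 0, 0.0159], [5, 0, 0, 0, 0.0318], [5, 0, 0, 0, 0.0318]]'>/dev/null; python3 o.py;python3 jog.py '[[5, 0, 0, 0, 0.0159], [5, 0, 0, 0, 0.0159], [5, 0, 0, 0, 0.0159]]'>/dev/null; python3 o.py
```

```text
14.25 [ 643.18 -103.83  261.2 ] [ 5.3 -4.9 -2.4] [-0.74 -0.77  0.11]
14.55 [ 643.16 -103.91  261.19] [ 4.7 -5.6 -2.1] [-0.77 -0.76  0.03]
14.85 [ 643.13 -103.98  261.16] [ 4.8 -5.4 -2.2] [-0.82 -0.78  0.  ]
```

Scaled: 0.05 rad is 0.0159.

```bash
python3 jog.py '[[5, 0, 0, 0, 0.0159], [5, 0, 0, 0, 0.0159], [5, 0, 0, 0, 0.0159]]'>/dev/null; python3 o.py;python3 jog.py '[[5, 0, 0, 0, 0.0159], [5, 0, 0, 0, 0.0159], [5, 0, 0, 0, 0.0159]]'>/dev/null; python3 o.py;python3 jog.py '[[5, 0, 0, 0, 0.0159], [5, 0, 0, 0, 0.0159], [5, 0, 0, 0, 0.0159]]'>/dev/null; python3 o.py
```

```text
15.15 [ 643.14 -104.04  261.2 ] [ 4.4 -5.7 -1.8] [-0.91 -0.77  0.17]
15.45 [ 643.13 -104.07  261.21] [ 4.1 -6.6 -2.2] [-1.01 -0.77  0.38]
15.75 [ 643.1  -104.11  261.17] [ 4.2 -5.8 -1.6] [-0.99 -0.72  0.26]
```

Moment peaked (~1.1 rad), fell to none, rose again (~1.6 rad) — one click done, in the next notch. Let go and rise straight up.

Scaled: -100 mm is -0.1, -70 mm is -0.07.

```bash
python3 jog.py '[[20, 0, 0, 0, 0], [30, 0, 0, 0, 0], [40, 0, 0, 0, 0], [45, 0, 0, 0, 0], [45, 0, 0, 0, 0], [45, 0, 0, -0.03, 0], [45, 0, 0, -0.07, 0], [45, 0, 0, -0.1, 0]]'; python3 jog.py '[[60, 0, 0, -0.04, 0], [60, 0, 0, -0.06, 0], [60, 0, 0, -0.06, 0]]'|head -4;python3 - <<'E'
from h import *
o=bot.observe();R=cv2.Rodrigues(o["tool_rot"])[0];d=np.array([470,-140,400])-o["ee_pos"];print(R.T@d)
E
```

```text
clock: 16.55
ee_pos: [642.8, -102.8, 363.2]
tool_rot: [3.051, -0.747, 0.002]
ft_force: [0.0, -0.7, 0.2]
finger_gap: 45.2
grasp_force: 0.0
clock: 16.85
ee_pos: [642.9, -102.8, 425.0]
tool_rot: [3.051, -0.747, 0.011]
ft_force: [-0.2, 0.1, -0.4]
[-136.3148967   112.85454739   23.88139384]
```

Scaled: -170 mm is -0.17, -140 mm is -0.14.

```bash
python3 jog.py '[[60, -0.035, 0.028, 0, 0], [60, -0.07, 0.056, 0, 0], [60, -0.105, 0.085, 0, 0], [60, -0.14, 0.113, 0, 0], [60, -0.17, 0.14, 0, 0], [60, -0.17, 0.14, 0, 0]]'|head -2; python3 - <<'E'
from h import *
t=snap('top','top6');s=snap('scene','s6');
crop(t,285,180,133,100,4,'a');crop(s,145,205,140,100,4,'b')
a=cv2.imread('pics/a.png');b=cv2.imread('pics/b.png');o=np.zeros((400,800,3),np.uint8);a=a[:,:420];b=b[:,160:540];o[:,:420]=a;o[:,420:]=b;cv2.imwrite('pics/fin.png',o)
E
```

```text
clock: 17.45
ee_pos: [423.5, -148.5, 419.8]
```

View pics/fin.png

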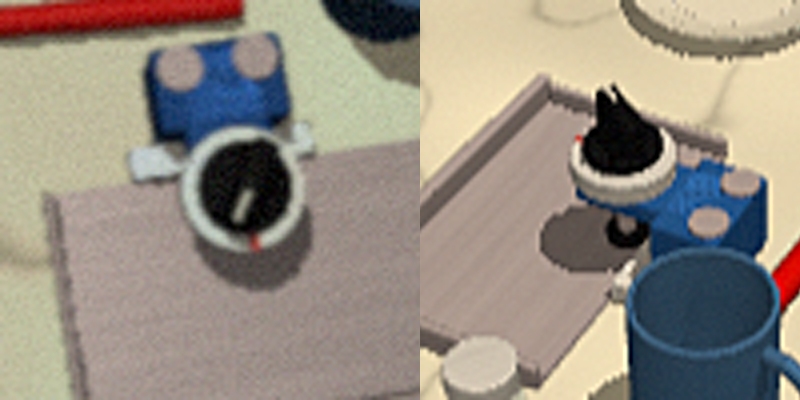

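The final picture shows the red mark at (255,242) and the white line's tip at (236,220), about 30° clockwise of it, so one click. The foot is down on the tray floor, the tray edge lies on the stop, and the neighbours in view have not moved.

```bash
python3 -c "
from station import bot
print(bot.hand_in())"
```

```text
the job is handed in; nothing more can be done
None
```

The tray is seated square against the stop and clamped with one click, the gripper has let go and is clear, and the job was handed in at about 17.5 s; the hand-in gave no verdict.

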